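Open the jar of spare battery cells

ROBOT

A 6-joint arm with a two-finger parallel gripper is mounted at the origin on the work surface. World frame = base frame: x ahead of the robot, y to its left, z up, the work surface at z = 0. Lengths are in mm, angles in rad, forces in N, time in s.
With the tool pointing down it reaches from about 325 to 775 mm from the base axis. Payload 5.5 kg.
Tool frame: the origin (TCP) lies at the very end of the fingers, on their centre line; the grasp point (between the pads) lies 19 mm behind it; z points along the fingers, y is the line along which they close (so a half turn about z gives the same grasp; the last joint's range is limited). The gripper opens to 85 mm and grips with 20 to 120 N. Pads are 22 mm wide; open, the fingers measure 114 mm over their backs; the gripper's body (76 mm by 85 mm) begins 54 mm behind the grasp point. The pads swing forward as they close: fully open they stand 13 mm farther back than shut.
Start: joints at [-1.303, 0.091, 1.231, -0, 1.82, -0.057], TCP at [191.471, -568.643, 231.275] pointing down, gripper open.
Joint ranges: [-2.87, 2.87], [-0.86, 2.18], [0.17, 2.46], [-1.51, 4.65], [0.06, 2.69], [-2.65, 2.65]. Speed limits (rad/s): [2.57, 2.57, 3.01, 3.14, 3.14, 3.14].

INTERFACE

Orientations are given as a unit quaternion [x, y, z, w].
In Python, from station import ctrl gives the robot as it stands.
- The arm moves only by the tool arm_command, never from a script. Its argument "steps" is one flat list of numbers, 5 for each row, row after row: the closure, from -1 (fully open) to 1 (shut), then the shift along the tool's x, y, z in mm, then the turn about the tool's z in degrees. A call has 1 to 20 rows; each row shifts and turns the commanded pose from where the row before left it, along the tool's axes as they then stand; what a row does not reach is not made up. A row lasts 1/8 s, in which the tool goes at most 62.5 mm and 10.7 degrees, less where a joint would pass 70% of its speed; a pose out of reach is approached as far as the arm can. A call with a gripper value outside its range is refused whole. The fingers move at their own pace and stop on an object; "squeeze" is the grip in N (left out, the last holds). Time passes only in rows, so rows that do not move let the fingers close. It gives the time, the measured TCP pose, the force, the opening and the grip force at its end, in the units of the state.
- ctrl.sense(): the state, without advancing time (a new reading comes with each control period).
- ctrl.snapshot(name): name is "side" or "top"; returns a dict with "img" (384x512x3 uint8, red, green, blue), "K" (3x3 intrinsics, pixels), "T" (4x4, takes a point from camera to world coordinates). Camera axes: x right, y down, z forward; pixel columns grow to the right and rows downward; lengths in mm; the calibration is good to about 2 mm. A picture is of the moment at which its call begins. There is no depth.
- ctrl.close_job(): hands the job in; it is judged then, once.
The state is a dict: "time_s": time; "q": joint angles; "dq": joint speeds; "effort": joint torques, N m; "position": TCP position; "tcp_rot": TCP orientation; "wrist_force": force on the tool from outside, world axes, zero at the start; "torque": the same for the moment, N m; "gripper_width": finger opening in mm; "gripper_force": force on a finger pad.
Only numpy, scipy, OpenCV 4.12 (cv2) and the standard library are available. Lean on these libraries where they do the work, as an engineer would, in place of code of your own. Each camera call takes 0.05 s, during which the arm holds its last target. There are 200 camera calls.

TASK

The remote needs fresh cells, and the spare ones are in the square glass jar, whose twist-off lid is on tight. Stand the jar, lid still on, fully down in the organizer's small square slot, which fits its foot and keeps it from turning, then unscrew the lid anticlockwise, stop turning when its threads let go, and lift only the lid straight up. Finish still gripping the lid, held level right above the jar's mouth, a centimetre or two clear of the rim, with the jar left standing in its slot and everything else left where it was.

Things in the scene. Friction and masses are not known exactly. Their poses are not given: they have to be found in the camera images.
- jar: The square clear glass jar with battery cells inside, standing upright. Square body 56 x 56 mm, 90 mm high, then a round neck 38 mm across up to its rim at 112 mm; with its lid on it is 115 mm tall; 0.2 to 0.42 kg. Origin: centre of the underside of its foot. z points up along its axis, x and y are square to its side faces.
- lid: The jar's brass-coloured metal twist-off lid, 48 mm across, 17 mm high, 30 g, hollow; screwed tight (0.3 to 0.8 N m to break loose, stiff for 30 deg, then free). Turned anticlockwise from above it climbs 1.6 mm; its 3 lugs come free at 60 deg, it lifts off from 60 to 100 deg, at 105 deg they hit the next threads. Origin: centre of its lower edge, 98 mm above the jar's underside when on. z up.
- lid_edge (a point): Point fixed in the lid, 20 mm from its axis and 8 mm above its lower edge. With the lid screwed tight it lies in the direction of the jar's +x axis; its angle about the jar's axis is how far the lid has been turned.
- jar_rim (a point): Centre of the jar's mouth at the height of its rim, 112 mm above the jar's underside.
- organizer: Bamboo organizer fixed on the cart's top, 98 (x) by 164 (y), 60 mm high, walls and floor 6 mm. Three open-topped slots: a big one 86 x 84 mm in its -y part (the jar could turn in it), a small square one 62 x 62 mm in its -x,+y corner, which fits the jar's foot with 3 mm to spare each side, a narrow one 18 x 62 mm in its +x,+y corner. Origin: centre of its underside; z up, x and y along its sides.
- small_slot (a point): Centre of the floor of the organizer's small square slot (62 x 62 mm, 54 mm deep), 6 mm above the cart's top; axes as the organizer's.
- round_jar: A round glass jar of wooden beads with a lid of the same kind, 62 mm across, 105 mm tall; not to be touched. Origin: centre of its underside.
- remote: The black projector remote lying face down with its battery bay open, 150 x 44 x 18 mm, long along its x; leave it. Origin: centre of its underside.
- clicker: A red plastic fidget clicker, 36 x 36 x 18 mm; leave it. Origin: centre of its underside.
- tin: A small flat steel tin with a closed hinged lid, 62 x 97 x 22 mm, long along its y; leave it. Origin: centre of its underside.
- coaster: A round cork coaster, 96 mm across, 6 mm thick; leave it. Origin: centre of its underside.

How it is judged:
By the outcome, as a careful person would: the job done as asked, in the order asked, and still so for the second after the job is handed in, while the arm keeps its last pose, push and grip.
It also fails if it takes over 45 s, if anything falls off the work surface, if the arm or the gripper's body presses on something with over 40 N, if the wrist force passes 120 N, or if a joint passes its speed limit or range.

## Working session

There is one attempt and no reset: what is moved stays moved. The work goes in short steps, Python scripts to look and compute and a tool call to move; the robot and the scene stay as the last step left them, time stands still between calls to the robot, and variables do not carry over. Pictures are saved under pics/ and viewed, at most 10 in all, crops included, and the job is handed in when it is done.

Besides the shell and the picture viewer there is one more tool, called after "Request:" by a JSON object that holds its "method" and its "body", one argument or row to a line. arm_command: Moves the arm, as the interface text tells. Its arguments: {"type":"object","properties":{"steps":{"type":"array"},"squeeze":{"type":"number"}},"required":["steps"]}

```bash
mkdir -p pics; python3 - <<'E'
from station import ctrl
import cv2,numpy as np
for n in("top","side"):
    s=ctrl.snapshot(n); cv2.imwrite(f"pics/{n}0.png",cv2.resize(s["img"][:,:,::-1],(768,576),interpolation=cv2.INTER_CUBIC))
    print(n,s["K"].round(1).tolist(),s["T"].round(3).tolist())
s=ctrl.sense();print(s["position"],s["tcp_rot"],s["gripper_width"],s["time_s"])
E
```

```text
top [[423.9, 0.0, 255.1], [0.0, 423.9, 191.9], [0.0, 0.0, 1.0]] [[0.028, -0.986, 0.164, 418.687], [-1.0, -0.029, -0.003, 41.482], [0.007, -0.164, -0.986, 917.4], [0.0, 0.0, 0.0, 1.0]]
side [[356.4, 0.0, 255.8], [0.0, 356.4, 189.1], [0.0, 0.0, 1.0]] [[-0.923, -0.176, 0.342, 329.859], [-0.384, 0.457, -0.802, 592.213], [-0.015, -0.872, -0.49, 443.707], [0.0, 0.0, 0.0, 1.0]]
[ 191.40365609 -568.39130642  230.24488714] [ 9.86840547e-01  1.61693996e-01 -8.80564365e-05 -8.82312928e-04] 85.42674821988957 0.1
```

View pics/top0.png

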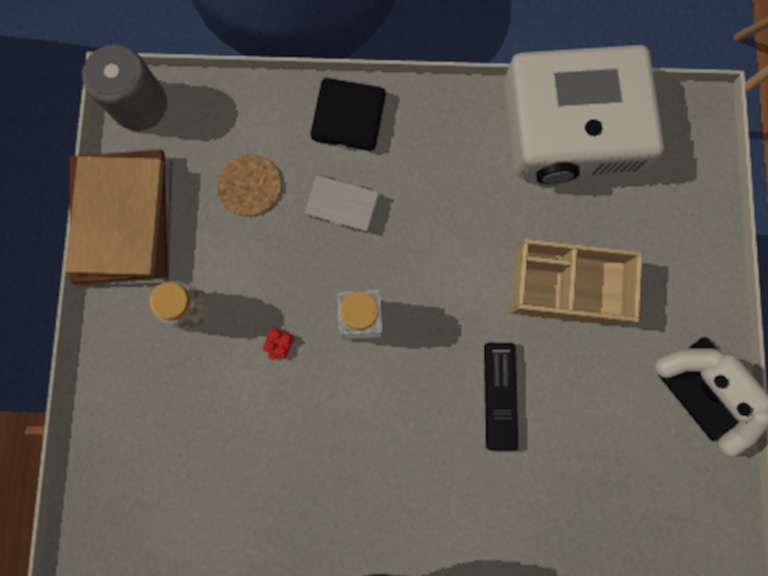

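View pics/side0.png

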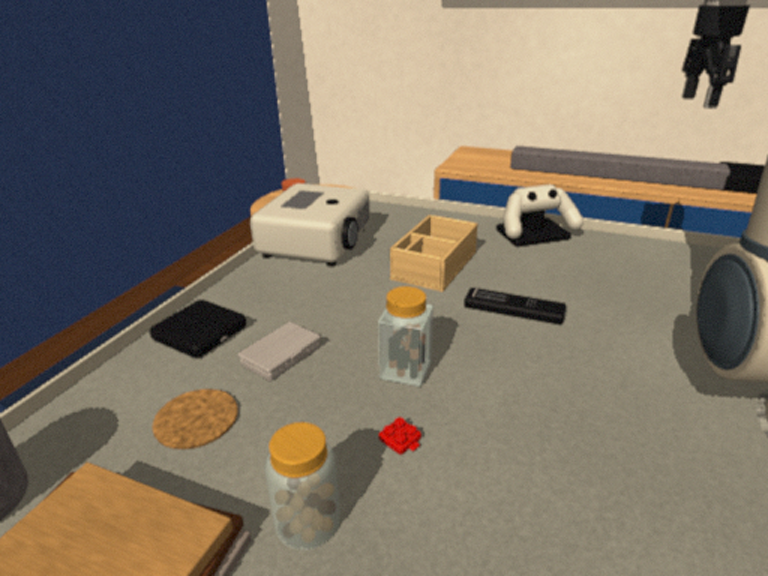

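Top view: square jar at (359,312), organizer at (576,282), with the small slot on its left at about (542,288). Side view: jar at (405,340), organizer at (435,250). I'll zoom in on these to pick corners.

```bash
python3 - <<'E'
from station import ctrl
import cv2,numpy as np
t=ctrl.snapshot("top")["img"];s=ctrl.snapshot("side")["img"]
def c(i,x,y,w,h,f):
    p=cv2.resize(i[y:y+h,x:x+w,::-1],(w*f,h*f),interpolation=cv2.INTER_CUBIC)
    for k in range(0,w,10):
        cv2.line(p,(k*f,0),(k*f,4),(0,255,0),1); cv2.putText(p,str(x+k),(k*f,14),0,.3,(0,255,0),1)
    for k in range(0,h,10):
        cv2.line(p,(0,k*f),(4,k*f),(0,255,0),1); cv2.putText(p,str(y+k),(5,k*f+4),0,.3,(0,255,0),1)
    return p
o=np.vstack([np.hstack([c(t,335,155,100,70,4),c(t,210,180,100,70,4)]),np.hstack([c(s,240,135,100,75,4),c(s,230,185,100,75,4)])])
print(o.shape);cv2.imwrite("pics/z.png",o)
E
```

```text
(580, 800, 3)
```

View pics/z.png

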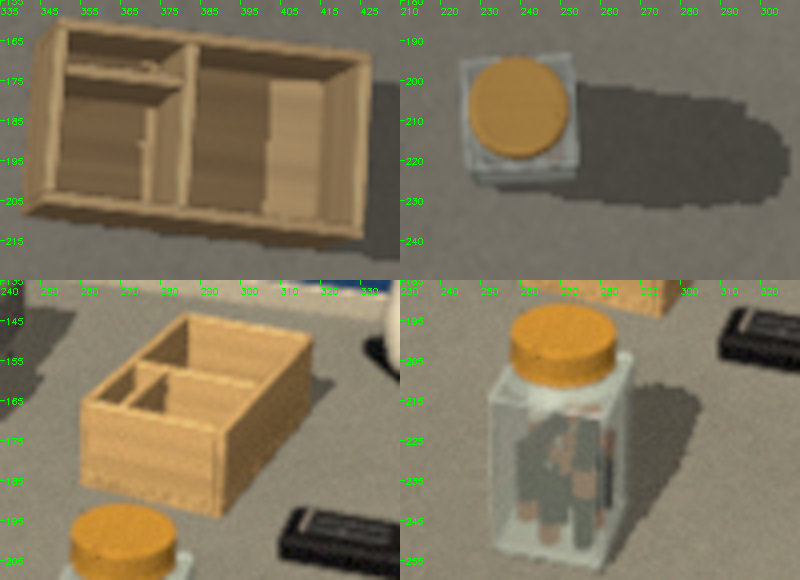

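```bash
cat > h.py <<'E'
from station import ctrl
import cv2,numpy as np
from scipy.optimize import least_squares
def proj(s,P):
    T=np.linalg.inv(s["T"]);r,_=cv2.Rodrigues(T[:3,:3]);return cv2.projectPoints(np.float64(P),r,T[:3,3],s["K"],None)[0][:,0]
def pose(p,P):
    c,s=np.cos(p[2]),np.sin(p[2]);P=np.float64(P)
    return np.c_[p[0]+c*P[:,0]-s*P[:,1],p[1]+s*P[:,0]+c*P[:,1],P[:,2]]
def fit(obs,p0):
    # obs: list of (snapshot, pts3, px)
    f=lambda p:np.concatenate([(proj(s,pose(p,P))-px).ravel() for s,P,px in obs])
    r=least_squares(f,p0,loss='soft_l1');return r.x,f(r.x).reshape(-1,2)
def jarpts(z,a=28):return [[a,a,z],[a,-a,z],[-a,-a,z],[-a,a,z]]
E
python3 - <<'E'
from h import *
t=ctrl.snapshot("top");s=ctrl.snapshot("side")
def O(x,y,z):return [49*x,82*y,z]
ot=(t,[O(1,1,60),O(-1,1,60),O(1,-1,60),O(-1,-1,60)],np.array([[349.5,159.75],[345.75,205.75],[427.5,168.25],[425.5,214.5]]))
os=(s,[O(1,1,60),O(-1,1,60),O(-1,-1,60),O(1,-1,60),O(1,1,0),O(-1,1,0)],np.array([[260.25,165.5],[295.5,173],[318,149.5],[286.75,143.75],[260.25,186.25],[295.25,193.75]]))
a=28
jt=(t,[[a,a,90],[a,-a,90],[0,0,115]],np.array([[225.25,195.5],[253,193.5],[239.5,206.5]]))
js=(s,[[a,a,90],[-a,-a,90],[a,a,0],[-a,a,0],[-a,-a,0],[-a,a,90]],np.array([[252.5,212.5],[288,203.75],[253.75,252.5],[280.75,257.5],[287.5,247.5],[283,216]]))
for nm,A,B,p0 in(("org",ot,os,[580,-120,0]),("jar",jt,js,[540,70,0])):
    for l in([A],[B],[A,B]):
        p,r=fit(l,p0);print(nm,p[:2].round(1),np.degrees(p[2]).round(2));
    print(r.round(1).tolist())
    if nm=="org":po=p;print("slot",pose(p,[[-49+6+31,82-6-31,6]]).round(1))
    else:pj=p
def c(i,x,y,w,h,f=4):return cv2.resize(i[y:y+h,x:x+w],(w*f,h*f),interpolation=cv2.INTER_CUBIC)
def draw(sn,P,x,y,im):
    q=((proj(sn,P)-[x,y]+.5)*4).round().astype(int);cv2.polylines(im,[q],True,(0,0,255),1)
W=[]
for sn,regs in((t,((335,155),(210,180))),(s,((240,135),(230,185)))):
    row=[]
    for (x,y),k in zip(regs,"oj"):
        im=c(sn["img"][:,:,::-1].copy(),x,y,100,75)
        if k=="o":
            for z in(0,60):draw(sn,pose(po,[O(1,1,z),O(-1,1,z),O(-1,-1,z),O(1,-1,z)]),x,y,im)
            draw(sn,pose(po,[[-12+31*i,45+31*j,60] for i,j in((1,1),(1,-1),(-1,-1),(-1,1))]),x,y,im)
        else:
            for z in(0,90):draw(sn,pose(pj,jarpts(z)),x,y,im)
            for z in(98,115):draw(sn,pose(pj,[[24*np.cos(u),24*np.sin(u),z] for u in np.linspace(0,6.28,30)]),x,y,im)
        row.append(im)
    W.append(np.hstack(row))
cv2.imwrite("pics/ov.png",np.vstack(W))
E
```

```text
org [ 580.1 -232.1] -4.73
org [ 579. -229.] -5.47
org [ 580.1 -231.7] -4.91
[[-0.5, -0.4], [-0.4, 0.0], [0.2, -0.0], [-0.1, 0.4], [-0.4, -0.7], [0.9, -0.5], [0.8, -1.2], [-0.9, -1.2], [-0.2, -0.4], [0.2, 0.5]]
slot [[ 572.  -185.8    6. ]]
jar [522.9  68. ] 5.61
jar [523.6  67.3] 5.94
jar [523.2  67.9] 5.77
[[-0.3, -0.3], [0.3, -0.3], [0.2, 0.1], [-0.3, 1.0], [1.2, -1.5], [-0.6, 0.1], [0.7, 0.3], [0.3, -7.2], [-0.5, 2.2]]
```

View pics/ov.png

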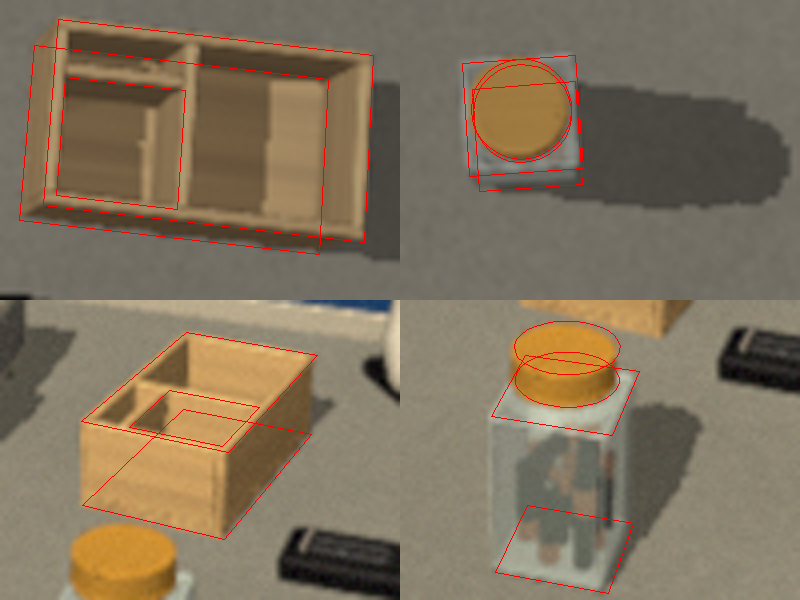

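The fitted outlines match the images. I'll grip the round lid itself, at an angle that leaves enough wrist range to unscrew it. First move: turn and travel to above the jar.

```bash
cat >> h.py <<'E'
def go(x,y,z,turn=0):
    from scipy.spatial.transform import Rotation as R
    s=ctrl.sense();r=R.from_quat(s["tcp_rot"]).as_matrix()
    r2=r@R.from_euler('z',turn,degrees=True).as_matrix()
    d=np.array([x,y,z])-s["position"]
    print("t",s["time_s"],"pos",s["position"].round(1),"phi",np.degrees(np.arctan2(r[1,0],r[0,0])).round(2),"zax",r[:,2].round(3),"q6",s["q"][5].round(2))
    print("F",np.round(s["wrist_force"],1),"M",np.round(s["torque"],2),"w",s["gripper_width"],s["gripper_force"])
    print("shift (after turn)",(r2.T@d).round(1))
E
python3 -c "
from h import *
go(523.7,68.4,200,-21)"
```

```text
t 0.3 pos [ 191.4 -568.6  230.9] phi 18.61 zax [-0.     0.001 -1.   ] q6 -0.06
F [ 0.4 -0.3  0.2] M [-0.04  0.04  0.07] w 85.25521978299294 0.0
shift (after turn) [ 662.1 -278.9   31.2]
```

Request:
{"method": "arm_command", "body": {
  "steps": [-1,0,0,0,-10.5,-1,0,0,0,-10.5,-1,20,-8,0,0,-1,44,-18,0,0,-1,44,-19,0,0,-1,44,-18,0,0,-1,44,-19,0,0,-1,44,-18,0,0,-1,44,-19,0,0,-1,44,-18,0,0,-1,44,-19,0,0,-1,44,-18,0,0,-1,44,-19,0,0,-1,44,-18,0,0,-1,44,-19,0,0,-1,44,-18,0,0,-1,44,-19,0,0,-1,44,-18,0,0,-1,20,-8,0,0,-1,0,0,0,0]
}}

```text
time_s: 2.8
position: [544.0, 104.0, 230.8]
tcp_rot: [0.941, 0.34, -0.001, 0.0]
wrist_force: [-0.3, -0.8, 0.9]
gripper_width: 85.3
gripper_force: 0.0
```

```bash
python3 -c "
from h import *
go(523.7,68.4,94)"
```

```text
t 2.8 pos [544.  104.  230.8] phi 39.71 zax [-0.001 -0.    -1.   ] q6 1.01
F [-0.3 -0.8  0.9] M [-0.05 -0.02  0.02] w 85.30432801403089 0.0
shift (after turn) [-38.2  14.4 136.8]
```

Request:
{"method": "arm_command", "body": {
  "steps": [-1,-19,7,0,0,-1,-19,7.4,0,0,-1,0,0,30,0,-1,0,0,25,0,-1,0,0,0,0]
}}

```text
time_s: 3.42
position: [522.1, 66.0, 174.5]
tcp_rot: [0.941, 0.338, -0.002, -0.0]
wrist_force: [-0.6, -0.2, 0.2]
gripper_width: 85.1
gripper_force: 0.0
```

```bash
python3 - <<'E'
from h import *
go(523.7,68.4,94)
t=ctrl.snapshot("top")["img"];s=ctrl.snapshot("side")["img"]
c=lambda i,x,y:cv2.resize(i[y:y+110,x:x+100,::-1],None,fx=4,fy=4,interpolation=cv2.INTER_CUBIC)
cv2.imwrite("pics/a1.png",np.hstack([c(t,190,150),c(s,220,150)]))
E
```

```text
t 3.425 pos [522.1  66.  174.5] phi 39.47 zax [-0.004 -0.001 -1.   ] q6 0.94
F [-0.6 -0.2  0.2] M [ 0.04 -0.01 -0.07] w 85.10678630771318 0.0
shift (after turn) [ 3.  -0.7 80.5]
```

View pics/a1.png

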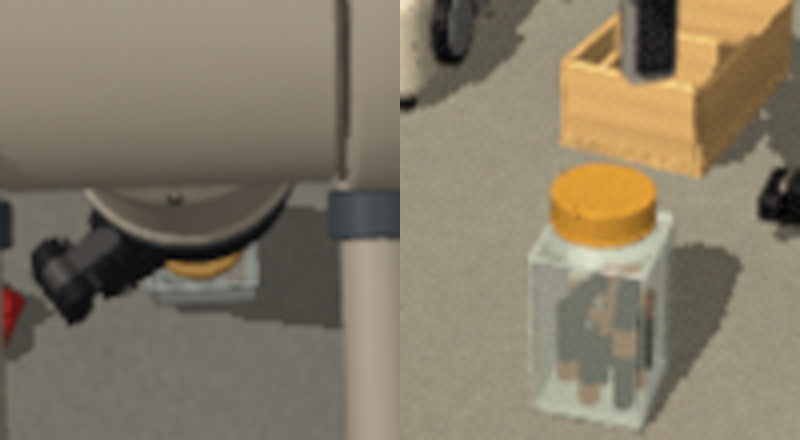

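The top camera shows the gripper centred over the jar, with one finger at (70,280). The side view shows a clear approach over the lid at (603,200). Next I descend and grip the lid.

Request:
{"method": "arm_command", "body": {
  "steps": [-1,3,-0.7,20,0,-1,0,0,25,0,-1,0,0,20,0,-1,0,0,12,0,-1,0,0,3.5,0,-1,0,0,0,0,1,0,0,0,0,1,0,0,0,0,1,0,0,0,0,1,0,0,0,0,1,0,0,0,0,1,0,0,0,0],
  "squeeze": 60
}}

```text
time_s: 5.03
position: [526.3, 70.6, 97.1]
tcp_rot: [0.941, 0.339, 0.001, 0.0]
wrist_force: [-0.2, 0.4, 5.2]
gripper_width: 46.4
gripper_force: 61.8
```

```bash
python3 - <<'E'
from h import *
go(523.7,68.4,94)
s=ctrl.snapshot("side")["img"]
cv2.imwrite("pics/a2.png",cv2.resize(s[100:270,190:350,::-1],None,fx=3.5,fy=3.5,interpolation=cv2.INTER_CUBIC))
E
```

```text
t 5.025 pos [526.3  70.6  97.1] phi 39.61 zax [ 0.002  0.    -1.   ] q6 0.95
F [-0.2  0.4  5.2] M [0.01 0.19 0.02] w 46.42250824793081 61.783406131435186
shift (after turn) [-3.4  0.   3.1]
```

View pics/a2.png

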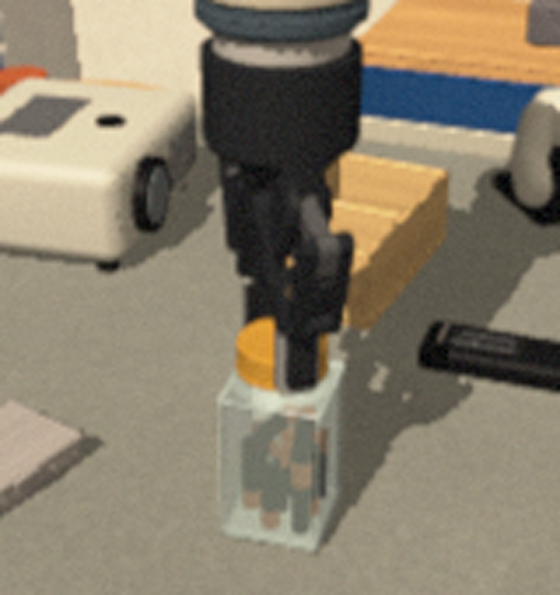

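Gripper width 46 mm, so it has the lid. The near fingertip at crop (297,385) sits slightly to the right of the lid centre (283,350). I'll compare this against projections for several offsets.

```bash
python3 - <<'E'
from h import *
s=ctrl.snapshot("side");go(523.7,68.4,95)
ph=np.radians(39.6);X=np.array([np.cos(ph),np.sin(ph)]);Y=np.array([np.sin(ph),-np.cos(ph)])
cr=lambda P:((proj(s,P)-[190,100])*3.5+1.25).round(0).tolist()
for o in(-4,0,4):
    c=np.array([523.7,68.4])+o*X
    # finger outer/inner face bottom corners at +-11 along X, z 97
    print(o,cr([[*(c-Y*r+X*w),97] for r in(24,32) for w in(-11,11)]))
print("lid top c",cr([[523.7,68.4,115]]),cr([[523.7+24*np.cos(u),68.4+24*np.sin(u),115] for u in np.linspace(0,5.5,8)]))
c=s["img"];cv2.imwrite("pics/a3.png",cv2.resize(c[175:225,240:300,::-1],None,fx=12,fy=12,interpolation=cv2.INTER_CUBIC))
E
```

```text
t 5.125 pos [526.3  70.6  97.1] phi 39.61 zax [ 0.002  0.    -1.   ] q6 0.95
F [-1.   0.4  6.3] M [ 0.08  0.15 -0.02] w 46.45315860364933 61.784284130553715
shift (after turn) [-3.4  0.   2.1]
-4 [[327.0, 386.0], [286.0, 393.0], [333.0, 394.0], [292.0, 402.0]]
0 [[320.0, 387.0], [279.0, 395.0], [325.0, 395.0], [284.0, 403.0]]
4 [[312.0, 389.0], [272.0, 396.0], [318.0, 397.0], [277.0, 404.0]]
lid top c [[284.0, 338.0]] [[241.0, 330.0], [242.0, 348.0], [268.0, 361.0], [304.0, 360.0], [328.0, 347.0], [326.0, 329.0], [300.0, 317.0], [265.0, 317.0]]
```

View pics/a3.png

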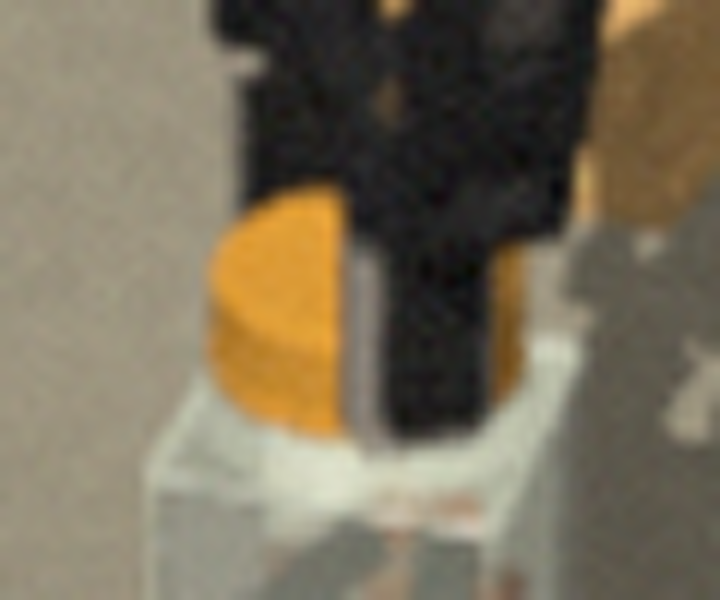

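The gripper is centred on the lid to within about 1.5 mm. Next I raise the squeeze, lift, and measure again.

Request:
{"method": "arm_command", "body": {
  "steps": [1,0,0,0,0,1,0,0,-5,0,1,0,0,-15,0,1,0,0,-25,0,1,0,0,-25,0,1,0,0,-15,0,1,0,0,0,5.4,1,0,0,0,5.3,1,0,0,0,0],
  "squeeze": 80
}}

```text
time_s: 6.25
position: [525.5, 70.5, 180.4]
tcp_rot: [0.968, 0.25, -0.001, -0.0]
wrist_force: [1.2, -1.8, -4.2]
gripper_width: 45.5
gripper_force: 82.5
```

```bash
python3 -c "
from h import *
go(575.1,-183.1,184)"
```

```text
t 6.25 pos [525.5  70.5 180.4] phi 28.96 zax [-0.001 -0.    -1.   ] q6 1.13
F [ 1.2 -1.8 -4.2] M [ 0.02 -0.03 -0.03] w 45.53353078322243 82.52291300799698
shift (after turn) [-79.4 245.9  -3.7]
```

Request:
{"method": "arm_command", "body": {
  "steps": [1,-3,10,-2,0,1,-6,18,-2,0,1,-8,26,0,0,1,-10,30,0,0,1,-10,30,0,0,1,-10,30,0,0,1,-10,30,0,0,1,-8,26,0,0,1,-6,20,0,0,1,-5,14,0,0,1,-2.4,8,0,0,1,-1,3.9,0,0,1,0,0,0,0,1,0,0,0,0]
}}

```text
time_s: 8.0
position: [575.1, -182.5, 184.9]
tcp_rot: [0.968, 0.25, 0.0, -0.0]
wrist_force: [-0.1, 0.1, -4.3]
gripper_width: 46.0
gripper_force: 82.6
```

```bash
python3 - <<'E'
from h import *
go(575.1,-183.1,184)
t=ctrl.snapshot("top")["img"];s=ctrl.snapshot("side")["img"]
c=lambda i,x,y:cv2.resize(i[y:y+100,x:x+100,::-1],None,fx=4,fy=4,interpolation=cv2.INTER_CUBIC)
cv2.imwrite("pics/b1.png",np.hstack([c(t,335,140),c(s,235,100)]))
E
```

```text
t 8.0 pos [ 575.1 -182.5  184.9] phi 28.96 zax [ 0.  0. -1.] q6 0.7
F [-0.1  0.1 -4.3] M [0.01 0.03 0.03] w 46.03362371167045 82.56492196116596
shift (after turn) [-0.3  0.5  0.9]
```

View pics/b1.png

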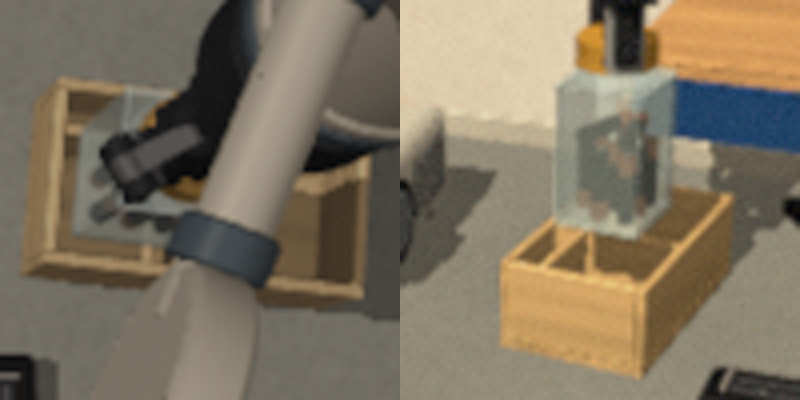

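Jar hangs upright above the organizer: foot corners in the side panel at (556,226), (635,238) and (668,212). I'll fit these against the slot.

```bash
python3 - <<'E'
from h import *
s=ctrl.snapshot("side");t=ctrl.snapshot("top");a=28;z=87.8
px=lambda L,x,y:np.array(L)/4.+[x-.375,y-.375]
O=lambda x,y,z:[49*x,82*y,z]
js=(s,[[a,a,z],[-a,a,z],[-a,-a,z],[a,a,z+90],[-a,-a,z+90]],px([[156,226],[235,238],[268,212],[157,86],[275,78]],235,100))
jt=(t,[[-a,a,z]],px([[75,235]],335,140))
os=(s,[O(1,1,60),O(-1,1,60),O(-1,-1,60),O(1,1,0),O(-1,1,0)],px([[102,264],[243,294],[333,200],[102,346],[241,376]],235,100))
ot=(t,[O(1,1,60),O(-1,1,60),O(1,-1,60),O(-1,-1,60)],np.array([[349.5,159.75],[345.75,205.75],[427.5,168.25],[425.5,214.5]])-.375)
for A,B in(([js],[os]),([js,jt],[os,ot])):
    j,r=fit(A,[573,-185,-.09]);o,r2=fit(B,[580,-231,-.09])
    sl=pose(o,[[-12,45,6]])[0]
    print("jar",j[:2].round(1),np.degrees(j[2]).round(1),"slot",sl.round(1),np.degrees(o[2]).round(1),"move",(sl[:2]-j[:2]).round(1))
    print(r.round(1).tolist(),r2.round(1).tolist())
def draw(im,sn,P,x,y,col):
    q=((proj(sn,P)-[x,y]+.375)*5).round().astype(int);cv2.polylines(im,[q],True,col,1)
W=[]
for sn,x,y in((t,340,140),(s,250,105)):
    im=cv2.resize(sn["img"][y:y+90,x:x+80,::-1],None,fx=5,fy=5,interpolation=cv2.INTER_CUBIC)
    for zz in(z,z+90):draw(im,sn,pose(j,jarpts(zz)),x,y,(0,0,255))
    draw(im,sn,pose(o,[[-12+31*i,45+31*k,60] for i,k in((1,1),(1,-1),(-1,-1),(-1,1))]),x,y,(0,255,0))
    W.append(im)
cv2.imwrite("pics/b2.png",np.hstack(W))
E
```

```text
jar [ 573.  -180.5] -3.5 slot [ 572.4 -183.5    6. ] -4.8 move [-0.5 -3. ]
[[-1.2, 0.4], [0.7, 1.4], [0.5, -0.7], [-1.1, -0.3], [0.6, -2.3]] [[-0.8, -0.4], [0.6, -0.3], [0.4, -1.1], [-0.6, 0.1], [0.2, 1.0]]
jar [ 574.6 -184.6] -3.4 slot [ 572.7 -185.3    6. ] -4.7 move [-1.9 -0.7]
[[-1.2, -0.3], [0.6, 0.6], [0.3, -1.4], [-1.2, -0.9], [0.4, -2.9], [-0.4, 0.6]] [[-0.6, -0.7], [0.7, -0.6], [0.5, -1.3], [-0.4, -0.2], [0.3, 0.6], [-0.5, -0.3], [-0.3, 0.1], [0.2, -0.2], [0.1, 0.2]]
```

View pics/b2.png

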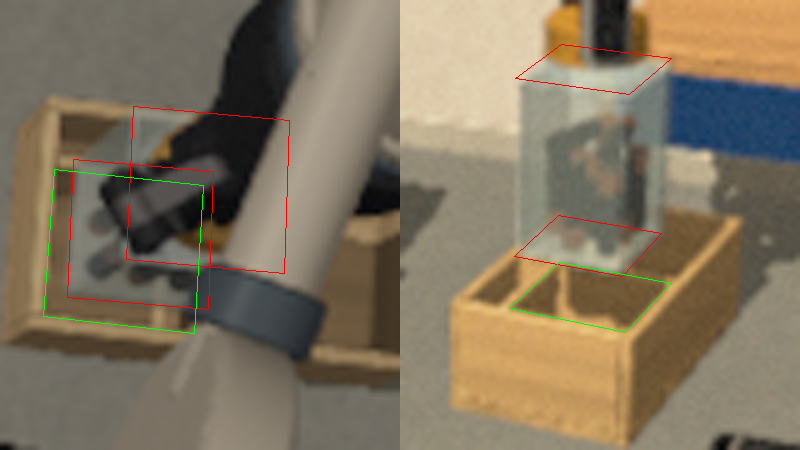

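Jar lies within about 2 mm of the slot centre. I'll nudge it by (-1,-1) mm, turn 1°, and lower it just into the slot mouth, watching the forces.

Request:
{"method": "arm_command", "body": {
  "steps": [1,-1.4,0.6,8,1,1,0,0,10,0,1,0,0,6,0,1,0,0,4,0,1,0,0,4,0,1,0,0,4,0,1,0,0,0,0]
}}

```text
time_s: 9.07
position: [574.0, -184.3, 148.4]
tcp_rot: [0.97, 0.241, -0.0, -0.0]
wrist_force: [-0.2, 0.5, -4.9]
gripper_width: 45.7
gripper_force: 82.6
```

Request:
{"method": "arm_command", "body": {
  "steps": [1,0,0,5,0,1,0,0,7,0,1,0,0,7,0,1,0,0,7,0,1,0,0,7,0,1,0,0,5,0,1,0,0,3,0,1,0,0,0,0]
}}

```text
time_s: 10.07
position: [574.1, -184.3, 107.6]
tcp_rot: [0.97, 0.241, -0.0, -0.0]
wrist_force: [0.3, 0.3, -3.8]
gripper_width: 45.7
gripper_force: 82.6
```

Request:
{"method": "arm_command", "body": {
  "steps": [1,0,0,1.5,0,1,0,0,1.5,0,1,0,0,1,0,1,0,0,1,0,1,0,0,0,0]
}}

```text
time_s: 10.7
position: [574.4, -184.3, 103.5]
tcp_rot: [0.97, 0.241, 0.0, 0.0]
wrist_force: [-0.8, 0.7, -1.1]
gripper_width: 45.3
gripper_force: 83.0
```

Request:
{"method": "arm_command", "body": {
  "steps": [1,0,0,0.6,0,1,0,0,0,0],
  "squeeze": 110
}}

```text
time_s: 10.95
position: [574.5, -184.4, 103.5]
tcp_rot: [0.97, 0.241, 0.001, 0.0]
wrist_force: [-3.6, 1.0, 5.3]
gripper_width: 44.9
gripper_force: 111.8
```

```bash
python3 - <<'E'
from h import *
go(574,-184,103)
t=ctrl.snapshot("top")["img"];s=ctrl.snapshot("side")["img"]
c=lambda i,x,y:cv2.resize(i[y:y+100,x:x+100,::-1],None,fx=4,fy=4,interpolation=cv2.INTER_CUBIC)
cv2.imwrite("pics/c1.png",np.hstack([c(t,335,140),c(s,235,110)]))
E
```

```text
t 10.95 pos [ 574.5 -184.4  103.5] phi 27.91 zax [ 0.002 -0.    -1.   ] q6 0.72
F [-3.6  1.   5.3] M [ 0.37  0.51 -0.  ] w 44.948499089429355 111.82154044948298
shift (after turn) [-0.3 -0.6  0.5]
```

View pics/c1.png

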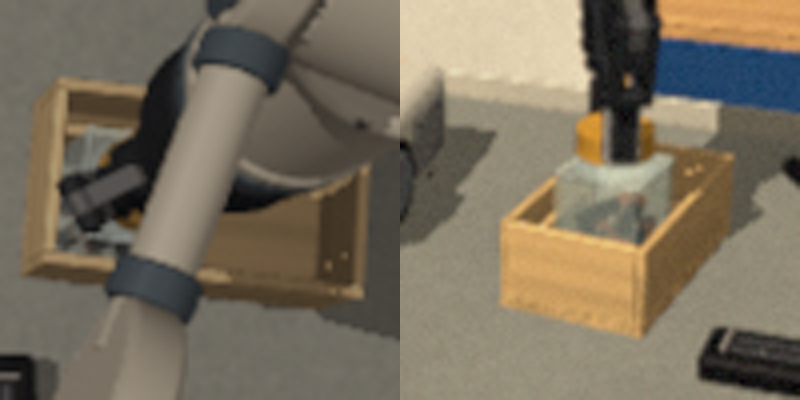

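Jar is fully down in the slot: the foot rests on the floor and the wrist force reversed at z 103.5. Now I'll unscrew in stages, reading torque and angle as I go.

Request:
{"method": "arm_command", "body": {
  "steps": [1,0,0,0,-3,1,0,0,0,-4,1,0,0,0,-4,1,0,0,-0.1,-4]
}}

```text
time_s: 11.55
position: [574.6, -184.4, 103.5]
tcp_rot: [0.93, 0.367, 0.001, 0.001]
wrist_force: [-1.0, 2.1, 5.2]
gripper_width: 44.9
gripper_force: 111.9
```

```bash
python3 -c "
from h import *
go(574.4,-184.3,104)"
```

```text
t 11.55 pos [ 574.6 -184.4  103.5] phi 43.04 zax [ 0.002 -0.    -1.   ] q6 0.45
F [-1.   2.1  5.2] M [ 0.29  0.32 -0.05] w 44.926472782500134 111.8792220280665
shift (after turn) [-0.1 -0.2 -0.5]
```

Request:
{"method": "arm_command", "body": {
  "steps": [1,0,0,0,-2.5,1,0,0,0,-2.5]
}}

```text
time_s: 11.8
position: [574.6, -184.4, 103.5]
tcp_rot: [0.914, 0.407, 0.001, 0.001]
wrist_force: [-1.7, 2.0, 5.0]
gripper_width: 45.0
gripper_force: 111.9
```

```bash
python3 -c "
from h import *
go(574.4,-184.3,104)"
```

```text
t 11.8 pos [ 574.6 -184.4  103.5] phi 47.99 zax [ 0.002 -0.    -1.   ] q6 0.37
F [-1.7  2.   5. ] M [ 0.31  0.34 -0.02] w 44.99777230358571 111.90188981150384
shift (after turn) [-0.1 -0.2 -0.5]
```

```bash
python3 - <<'E'
from h import *
s=ctrl.sense();print("effort",np.round(s["effort"],2))
old=cv2.imread("pics/c1.png")[:400,400:800]
old=cv2.resize(old,(100,100),interpolation=cv2.INTER_AREA).astype(float)
new=np.mean([ctrl.snapshot("side")["img"][110:210,235:335,::-1].astype(float) for _ in range(3)],0)
d=np.abs(old-new).mean(2)
print(cv2.resize(d[25:65,30:80],(25,20),interpolation=cv2.INTER_AREA).round().astype(int))
E
```

```text
effort [ -0.51 -43.54 -39.68  -0.27  -0.79   0.4 ]
[[  1   2   2   1   2   1  10 101 103   8   7  95  72   9   6  32  86  74
   48  29   3   4   3   4   4]
 [  1   2   2   2   2   2   8  89  70   5  24  80  96  50  25 121 122  12
    1   3   2   1   1   2   2]
 [  2   1   1   2   1   2   4  24  10   3  41  73  90  66  25 105  91   8
    2   3   2   2   3   2   3]
 [  2   2   3   2   1   3   2   4   2   2  39  70  80  54  20  61  47   4
    1   3   1   2   2   2   3]
 [  2   1   2   1   2   2   3   3   3   4  41  73  83  50  27  52  32   2
    2   1   1   2   1   2   1]
 [  2   3   1   1   2   2   3   3   2   2  43  65  86  44  29  47  28   2
    4   2   2   3   4   2   1]
 [  3   1   1   2   2   1   2   3   2   4  38  59  87  38  37  48  25  23
   49  20   3   1   8   2   1]
 [  2   2   2   1   2   2   3   2   2   3  32  49  64  48  13  23  11   8
   21  55  25   3   2   3   2]
 [  2   2   1   1   6   8   4   3   2   4   8  15  14  12   6   6   1   3
   11  66  46  16  21   3   2]
 [  2   2   2   1  10   5   3   2   4   7   2   3   2   3   3   3   6   2
   17  69  42  17   2   1   2]
[... 351 characters left out ...]
 3   5   3   2   2   1  14   4   3   2
    7   3   2   3   1   2   2]
 [  3   2   2   2  13   7   5   4   2   3   1   4   8   5  14   3   4   2
    5   3   2   2   2   3   2]
 [  2   3   3   4  11   6   4   5   3   2   2   7  11   1   8   7   4   2
    3   2   2   2   2   1   2]
 [  1   2   2   1   4   3   2   2   3   5   3   6   9   2  11   9   4   3
    2   2   2   2   1   2   2]
 [  3   2   1   1   2   3   2   4   2   3   2   3   1   2  15   5   3   2
    1   2   2   2   2   3   1]
 [  3   3   3   2   3   2   2   2   1   1   2   1   1   2   6   4   3   2
    2   1   2   1   2   3   2]
 [  1   1   2   3   3   1   2   2   1   1   2   2   1   1   1   2   2   1
    2   2   2   1   2   2   4]]
```

Request:
{"method": "arm_command", "body": {
  "steps": [1,0,0,0,-4,1,0,0,0,-4],
  "squeeze": 120
}}

```text
time_s: 12.2
position: [574.5, -184.6, 103.5]
tcp_rot: [0.883, 0.47, 0.001, 0.001]
wrist_force: [-2.0, 1.2, 5.3]
gripper_width: 44.6
gripper_force: 121.4
```

```bash
python3 -c "
from h import *
go(574.4,-184.3,104);print(ctrl.sense()['effort'].round(2))"
```

```text
t 12.2 pos [ 574.5 -184.6  103.5] phi 56.01 zax [ 0.002 -0.001 -1.   ] q6 0.23
F [-2.   1.2  5.3] M [ 0.14  0.48 -0.13] w 44.617879350164834 121.36905037201359
shift (after turn) [ 0.2 -0.3 -0.5]
[ 2.000e-02 -4.310e+01 -3.942e+01  1.000e-02 -9.500e-01  6.700e-01]
```

Request:
{"method": "arm_command", "body": {
  "steps": [1,0,0,0,-4,1,0,0,0,-4]
}}

```text
time_s: 12.45
position: [574.4, -184.6, 103.6]
tcp_rot: [0.848, 0.53, 0.0, 0.001]
wrist_force: [-2.8, 1.5, 5.7]
gripper_width: 44.4
gripper_force: 121.4
```

```bash
python3 -c "
from h import *
go(574.4,-184.3,104);print(ctrl.sense()['effort'].round(2))"
```

```text
t 12.45 pos [ 574.4 -184.6  103.6] phi 64.01 zax [ 0.001 -0.001 -1.   ] q6 0.09
F [-2.8  1.5  5.7] M [ 0.24  0.54 -0.05] w 44.36589031641395 121.39702483917063
shift (after turn) [ 0.3 -0.2 -0.4]
[ 3.000e-02 -4.294e+01 -3.945e+01  3.000e-02 -1.120e+00  6.700e-01]
```

Request:
{"method": "arm_command", "body": {
  "steps": [1,0,0,-0.2,-7,1,0,0,-0.2,-7,1,0,0,-0.2,-7,1,0,0,-0.2,-7]
}}

```text
time_s: 12.95
position: [574.1, -184.6, 103.8]
tcp_rot: [0.694, 0.72, -0.0, 0.0]
wrist_force: [-3.3, 1.2, 4.4]
gripper_width: 44.0
gripper_force: 121.5
```

```bash
python3 -c "
from h import *
go(574.4,-184.3,104);print(ctrl.sense()['effort'].round(2))"
```

```text
t 12.95 pos [ 574.1 -184.6  103.8] phi 92.1 zax [ 0.    -0.001 -1.   ] q6 -0.4
F [-3.3  1.2  4.4] M [ 0.13  0.53 -0.01] w 44.00788043641393 121.542211350461
shift (after turn) [ 0.3  0.3 -0.2]
[  0.08 -44.22 -40.62   0.1   -1.12   1.25]
```

Request:
{"method": "arm_command", "body": {
  "steps": [1,0,0,-0.2,-7,1,0,0,-0.2,-7,1,0,0,-0.1,-7,1,0,0,0,0]
}}

```text
time_s: 13.45
position: [574.2, -184.7, 104.0]
tcp_rot: [0.553, 0.833, -0.0, 0.0]
wrist_force: [-2.3, -0.4, 4.8]
gripper_width: 44.5
gripper_force: 121.7
```

```bash
python3 - <<'E'
from h import *
go(574.4,-184.3,104);print(ctrl.sense()['effort'].round(2))
old=cv2.imread("pics/c1.png")[:400,400:800]
old=cv2.resize(old,(100,100),interpolation=cv2.INTER_AREA).astype(float).mean(2)
new=np.mean([ctrl.snapshot("side")["img"][110:210,235:335].astype(float) for _ in range(3)],0).mean(2)
for r in(48,53):
    print("old",old[r-1:r+2,36:70].mean(0).round().astype(int));print("new",new[r-1:r+2,36:70].mean(0).round().astype(int))
E
```

```text
t 13.45 pos [ 574.2 -184.7  104. ] phi 112.82 zax [ 0.    -0.001 -1.   ] q6 -0.77
F [-2.3 -0.4  4.8] M [-0.    0.48  0.01] w 44.47125166351982 121.65575291968707
shift (after turn) [0.3 0.4 0. ]
[  0.6  -44.27 -40.36   0.4   -0.81  -0.7 ]
old [112  98 114 133 141 144 145 144 142 140 140 141 137 149 154 155 155 148
 146 147 148 149 140 130 122 124 126 125 125 123 114  98  86  82]
new [111  96 110 152 156 147 145 146 144 142 140 151 159 158 157 150 145 140
 138 137 136 135 133 125 121 124 125 124 126 123 105  99 100 100]
old [102 127 143 139 135 132 131 124 116 112 108 106 105 104 105 108 118 118
 114 114 107 105  95  79  90 106 110 115 120 124 120 131 148 148]
new [101 127 142 155 147 135 131 129 120 111 109 108 107 108 108 117 127 125
 124 117 108 107 107 101  98 102 101 114 124 122 113 127 156 153]
```

Turned 85° with the jar body essentially still. Next is a small test lift: the wrist force will show whether the jar's weight comes with it.

Request:
{"method": "arm_command", "body": {
  "steps": [1,0,0,-1,0,1,0,0,-1,0,1,0,0,0,0]
}}

```text
time_s: 13.98
position: [574.1, -184.3, 105.0]
tcp_rot: [0.553, 0.833, -0.0, -0.0]
wrist_force: [-0.9, -0.8, -1.1]
gripper_width: 44.7
gripper_force: 122.2
```

```bash
python3 - <<'E'
from h import *
go(574.4,-184.3,104);print(ctrl.sense()['effort'].round(2))
E
```

```text
t 13.975 pos [ 574.1 -184.3  105. ] phi 112.89 zax [-0.001  0.    -1.   ] q6 -0.77
F [-0.9 -0.8 -1.1] M [-0.1   0.12  0.03] w 44.67571835711794 122.21275504787627
shift (after turn) [-0.1  0.3  1. ]
[  0.5  -46.98 -42.22   0.29  -0.17   0.  ]
```

Request:
{"method": "arm_command", "body": {
  "steps": [1,0,0,-1,0,1,0,0,-1,0,1,0,0,0,0]
}}

```text
time_s: 14.35
position: [574.2, -184.3, 107.7]
tcp_rot: [0.553, 0.833, 0.0, 0.0]
wrist_force: [-0.6, -0.3, -0.8]
gripper_width: 44.1
gripper_force: 122.2
```

```bash
python3 - <<'E'
from h import *
go(574.4,-184.3,104)
new=np.mean([ctrl.snapshot("side")["img"][110:210,235:335].astype(float) for _ in range(3)],0).mean(2)
np.save("l3.npy",new)
E
```

```text
t 14.35 pos [ 574.2 -184.3  107.7] phi 112.91 zax [ 0. -0. -1.] q6 -0.77
F [-0.6 -0.3 -0.8] M [-0.15  0.15  0.03] w 44.117878962809336 122.24154283860116
shift (after turn) [-0.   0.2  3.7]
```

Fz is about −0.8 N against −4.3 N with the jar, so only the lid is coming up. Raising it to about 15 mm above the rim.

Request:
{"method": "arm_command", "body": {
  "steps": [1,0,0,-3,0,1,0,0,-4,0,1,0,0,-5,0,1,0,0,-5,0,1,0,0,-4,0,1,0,0,-3,0,1,0,0,-1,0,1,0,0,0,0,1,0,0,0,0]
}}

```text
time_s: 15.62
position: [574.1, -184.3, 132.3]
tcp_rot: [0.553, 0.833, -0.0, -0.0]
wrist_force: [-0.6, -0.4, -0.5]
gripper_width: 44.3
gripper_force: 122.3
```

```bash
python3 - <<'E'
from h import *
go(574.2,-184.3,132.5)
sn=ctrl.snapshot("side");im=sn["img"];old=np.load("l3.npy")
new=im[110:210,235:335].astype(float).mean(2)
d=np.abs(new-old);print("diff jar lower body",d[48:60,40:66].mean().round(1),"ref",d[80:95,5:25].mean().round(1))
hsv=cv2.cvtColor(im,cv2.COLOR_RGB2HSV);m=((hsv[...,0]>12)&(hsv[...,0]<24)&(hsv[...,1]>190)&(hsv[...,2]>120))
m[:110]=0;m[165:]=0;m[:,:270]=0;m[:,310:]=0;y,x=np.nonzero(m);print("lid px",x.min(),x.max(),y.min(),y.max(),len(x))
off=np.array([572.9,-184.5])
for z in(138,155,141,138-14): 
    P=proj(sn,[[off[0]+24*np.cos(u),off[1]+24*np.sin(u),z] for u in np.linspace(0,6.28,40)]);print(z,P.min(0).round(1),P.max(0).round(1))
E
```

```text
t 15.625 pos [ 574.1 -184.3  132.3] phi 112.91 zax [-0.  0. -1.] q6 -0.77
F [-0.6 -0.4 -0.5] M [0.03 0.05 0.04] w 44.281531217824714 122.26830064653768
shift (after turn) [-0.1  0.1 -0.2]
diff jar lower body 4.1 ref 1.7
lid px 280 297 128 138 128
138 [278.6 130.9] [298.6 138. ]
155 [278.7 124.3] [299.  131.1]
141 [278.6 129.7] [298.7 136.8]
124 [278.5 136.3] [298.4 143.6]
```

```bash
python3 - <<'E'
from h import *
o=cv2.resize(cv2.imread("pics/c1.png")[:400,400:800],(100,100),interpolation=cv2.INTER_AREA)[...,::-1].copy()
sn=ctrl.snapshot("side");n=sn["img"][110:210,235:335].copy()
for im in(o,n):
    h=cv2.cvtColor(im,cv2.COLOR_RGB2HSV);m=(h[...,0]>12)&(h[...,0]<24)&(h[...,1]>190)&(h[...,2]>120);m[:,:40]=0;m[:,68:]=0;m[50:]=0
    print([(c+235,np.nonzero(m[:,c])[0].min()+110,np.nonzero(m[:,c])[0].max()+110) for c in range(100) if m[:,c].any()])
print(proj(sn,[[574,-184,z] for z in(104,133)]).round(1))
E
```

```text
[(280, np.int64(142), np.int64(147)), (281, np.int64(141), np.int64(148)), (282, np.int64(140), np.int64(148)), (283, np.int64(139), np.int64(149)), (284, np.int64(139), np.int64(145)), (296, np.int64(141), np.int64(143))]
[(280, np.int64(131), np.int64(134)), (281, np.int64(129), np.int64(137)), (282, np.int64(129), np.int64(137)), (283, np.int64(129), np.int64(138)), (284, np.int64(128), np.int64(138)), (285, np.int64(128), np.int64(138)), (286, np.int64(128), np.int64(138)), (287, np.int64(128), np.int64(138)), (288, np.int64(130), np.int64(138)), (289, np.int64(128), np.int64(137)), (290, np.int64(128), np.int64(138)), (291, np.int64(128), np.int64(136)), (292, np.int64(128), np.int64(138)), (293, np.int64(129), np.int64(138)), (294, np.int64(130), np.int64(137)), (295, np.int64(129), np.int64(134)), (296, np.int64(129), np.int64(137)), (297, np.int64(129), np.int64(131))]
[[287.7 147.5]
 [288.  136.3]]
```

```bash
python3 -c "
from station import ctrl
print(ctrl.close_job())"
```

```text
the job is handed in; nothing more can be done
None
```

The job is handed in: the jar stands fully down in the small slot, and the gripper holds the lid level, about 15 mm above the rim, after an 85° anticlockwise turn (the wrist barely registered any torque, but only the lid's weight came up on the lift).

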